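Load a cartridge tray into the drying cabinet

ROBOT

A 6-joint arm with a two-finger parallel gripper is mounted at the origin on the work surface. World frame = base frame: x ahead of the robot, y to its left, z up, the work surface at z = 0. Lengths are in m, angles in rad, forces in N, time in s.
With the tool pointing down it reaches from about 0.375 to 0.9 m from the base axis. Payload 3.1 kg.
Tool frame: the origin (TCP) lies on the centre line of the jaws, within the pads' length; the fingertips stand 19 mm ahead of it and the grasp point (between the pads) is the TCP; z points along the fingers, y is the line along which they close (so a half turn about z gives the same grasp; the last joint's range is limited). The gripper opens to 85 mm and grips with 20 to 120 N. Pads are 22 mm wide; open, the fingers measure 114 mm over their backs; the gripper's body (76 mm by 85 mm) begins 54 mm behind the grasp point. The pads swing forward as they close: fully open they stand 13 mm farther back than shut.
Start: joints at [1.083, 0.527, 1.433, -0, 1.181, -0.178], TCP at [0.191, 0.595, 0.25] pointing down, gripper open.
Joint ranges: [-3.08, 3.08], [-0.75, 2.2], [0.22, 2.44], [-1.43, 4.57], [0, 2.65], [-2.85, 2.85]. Speed limits (rad/s): [2.79, 2.79, 3.14, 3.14, 3.14, 3.14].

INTERFACE

Orientations are given as a unit quaternion [x, y, z, w].
In Python, from station import manip, cams, sign_off gives the robot as it stands.
- The arm moves only by the tool carry_out, never from a script. Its argument "targets" is a list that holds one entry, the list of rows, each a list of 7 numbers: the shift along the tool's x, y, z in cm, then the turn, a rotation vector about the tool's x, y, z in degrees, then the finger opening in cm, from 0 to 8.54. A call has 1 to 12 rows; each row is the pose to reach, as a shift and turn from the pose commanded when the call began, along the tool's axes at that moment; what a row does not reach only later rows make up. A row lasts 1/12 s, in which the tool goes at most 41.7 mm and 7.16 degrees, less where a joint would pass 70% of its speed; a pose out of reach is approached as far as the arm can. A call with a gripper value outside its range is refused whole. The fingers move at their own pace and stop on an object; "force" is the grip in N (left out, the last holds). Time passes only in rows, so rows that repeat a pose let the fingers close. It gives the time, the measured TCP pose, the force, the opening and the grip force at its end, in the units of the state.
- manip.sense(): the state, without advancing time (a new reading comes with each control period).
- cams.snapshot(name): name is "scene" or "top"; returns the picture (480x640x3 uint8, red, green, blue); there is no depth.
- cams.camera_info(name): a dict with "K" (3x3 intrinsics, pixels), "k1" (the pictures are not rectified: a ray, as slopes to the right and down, at radius r is drawn at 1 + k1 r^2 times it, then the intrinsics apply), "T" (4x4, takes a point from camera to world coordinates). Camera axes: x right, y down, z forward; pixel columns grow to the right and rows downward; lengths in m; the calibration is good to about 2 mm. A picture is of the moment at which its call begins. camera_info takes no time and is no camera call.
- sign_off(): hands the job in; it is judged then, once.
The state is a dict: "t": time; "q": joint angles; "qd": joint speeds; "tau": joint torques, N m; "tcp_pos": TCP position; "tool_rot": TCP orientation; "force": force on the tool from outside, world axes, zero at the start; "ft_torque": the same for the moment, N m; "finger_gap": opening from 0.0 (shut) to 1.0 (fully open); "gripper_force": force on a finger pad.
Only numpy, scipy, OpenCV 4.12 (cv2) and the standard library are available. Lean on these libraries where they do the work, as an engineer would, in place of code of your own. Each camera call takes 0.05 s, during which the arm holds its last target. There are 200 camera calls.

TASK

Put the tray with the two respirator cartridges into the small drying cabinet: carry it level by its bridge handle, set it down square on the cabinet's loading ledge, nose towards the opening, and let go. Then take it by the fin at its rear end, slide it gently all the way in until you feel it come hard up against the stop at the back (never ram it), and let go. Keep both cartridges in their places in the tray and leave the other things on the bench alone.

Things in the scene. Friction and masses are not known exactly. Their poses are not given: they have to be found in the camera images.
- tray: Loose open tray of grey plastic, 190 long (x) by 100 wide (y), walls 22 high, carrying two cartridges, 0.55 kg together. Origin: centre of its underside. +x is its nose (goes in first), -x its rear end with the fin. z up.
- tray_bridge (a point): Middle of the tray's bridge handle: a flat bar across the tray (along its y) at mid length, 10 thick along tray x, 12 high, this point 56 above the tray's underside. Axes as the tray. Cartridge tops reach 32 above the tray's underside: keep fingertips above 35. Grip with the fingers closing along tray x.
- tray_fin (a point): Grip point on the fin: an upright plate 8 thick (along tray y) standing off the middle of the rear wall, from 95 to 137 behind the tray's origin and from 18 to 62 above its underside. This point is 119 behind the tray's origin, 56 above its underside. Axes as the tray. Grip it with the fingers closing along tray y.
- cart_a: White round respirator cartridge, 76 across, 28 high, in the nose half of the tray. Origin: centre of its underside.
- cart_b: The same, in the rear half of the tray.
- cabinet: White low drying cabinet, fixed. Origin: on the bench below the middle of its opening; +x points into it. Its flat grey loading ledge, 30 high, 140 wide, spans x -170 to 0 and goes on level as the floor inside. Opening 106 wide, z 30 to 105; walls and roof x 0 to 215, roof top z 117. The loaded tray fits in, gripper fingers do not.
- cabinet_mouth (a point): Middle of the opening's lower edge, on the ledge level (30 above the bench). Axes as the cabinet. Two flared guides 18 high on the ledge in front of it, 43 long, narrow from about 119 to 106 apart.
- plunger (a joint): Sprung plunger of the rear stop deep inside the cabinet: 0 free, 0.006 m pressed right in, where the hard stop meets the tray. Takes under 1 N. The hard stop is set anywhere from 166 to 184 behind the opening; with the tray home its rear wall stays 6 to 24 outside the opening and the fin stays out.
- jar: Bystander: white jar with yellow cap, 60 across, 85 high. Origin: centre of its underside.
- tape: Bystander: roll of brown tape lying flat, 90 across, 45 high. Origin: centre of its underside.
- mask: Bystander: black half-mask with two white filter caps, 70 by 165, about 60 high. Origin: centre of its underside.
Things that resemble listed ones, but are neither listed nor needed, are in the scene too. Leave any pink look-alike of the cart_a alone.

How it is judged:
By the outcome, as a careful person would: the job done as asked, in the order asked, and still so for the second after the job is handed in, with the robot touching nothing.
It also fails if it takes over 64 s, if anything falls off the work surface, if the arm or the gripper's body presses on something with over 40 N, if the wrist force passes 120 N, or if a joint passes its speed limit or range.

## Working session

There is one attempt and no reset: what is moved stays moved. The work goes in short steps, Python scripts to look and compute and a tool call to move; the robot and the scene stay as the last step left them, time stands still between calls to the robot, and variables do not carry over. Pictures are saved under pics/ and viewed, at most 10 in all, crops included, and the job is handed in when it is done.

Besides the shell and the picture viewer there is one more tool, called after "Emit:" by a JSON object that holds its "op" and its "data". carry_out: Moves the arm, as the interface text tells. Its arguments: {"type":"object","properties":{"targets":{"type":"array"},"force":{"type":"number"}},"required":["targets"]}

```bash
mkdir -p pics; ls
python3 - <<'E'
from station import manip, cams
import cv2
for n in("scene","top"):
    cv2.imwrite(f"pics/{n}0.png",cams.snapshot(n)[:,:,::-1]); i=cams.camera_info(n); print(n,i)
s=manip.sense();print(s)
E
```

```text
pics
scene {'K': array([[512.06069758,   0.        , 321.86615323],
       [  0.        , 512.06069758, 242.83680225],
       [  0.        ,   0.        ,   1.        ]]), 'k1': -0.10035750168244509, 'T': array([[-0.13779635,  0.85905638, -0.49298509,  1.12286273],
       [ 0.99045259,  0.12151327, -0.06510137,  0.12459967],
       [ 0.00397848, -0.49724909, -0.86759871,  1.03929844],
       [ 0.        ,  0.        ,  0.        ,  1.        ]])}
top {'K': array([[494.27765631,   0.        , 320.36500209],
       [  0.        , 494.27765631, 245.67628891],
       [  0.        ,   0.        ,   1.        ]]), 'k1': -0.09932279503574638, 'T': array([[ 0.0651564 , -0.97024559,  0.2331912 ,  0.31288272],
       [-0.99786084, -0.06210371,  0.02041745,  0.028482  ],
       [-0.0053279 , -0.2340227 , -0.97221653,  1.0924564 ],
       [ 0.        ,  0.        ,  0.        ,  1.        ]])}
{'t': 0.1, 'q': array([ 1.08250076e+00,  5.28364256e-01,  1.43377221e+00, -2.84410312e-05,
        1.18140383e+00, -1.78509738e-01]), 'qd': array([-6.56325762e-04, -2.30407625e-03, -1.48433183e-03, -1.39542554e-04,
       -9.37964307e-05,  1.34081630e-03]), 'tau': array([-1.61107137e-04, -4.43304420e+01, -1.78585160e+01, -2.34620193e-04,
        3.88831730e-03,  2.27171370e-05]), 'tcp_pos': array([0.19022954, 0.5947093 , 0.24943756]), 'tool_rot': array([ 1.54268876e-01,  9.88028423e-01, -9.24503395e-04, -3.06267296e-04]), 'force': array([0.81632817, 0.25506332, 0.62979673]), 'ft_torque': array([-0.02519276,  0.03015667, -0.04782736]), 'gripper_force': 0.0, 'finger_gap': 1.0024858754379626}
```

View pics/top0.png

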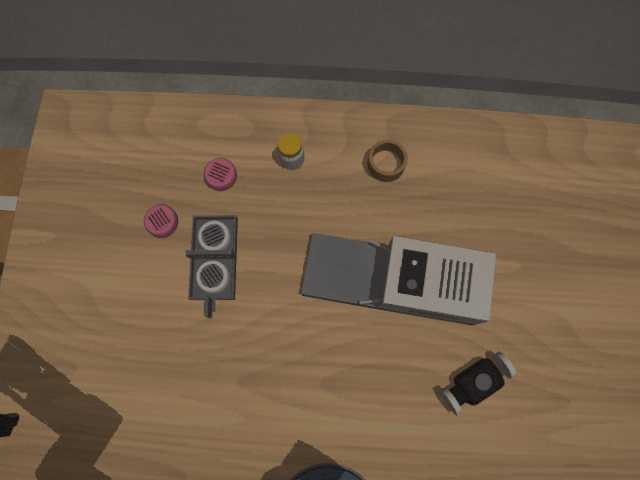

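View pics/scene0.png

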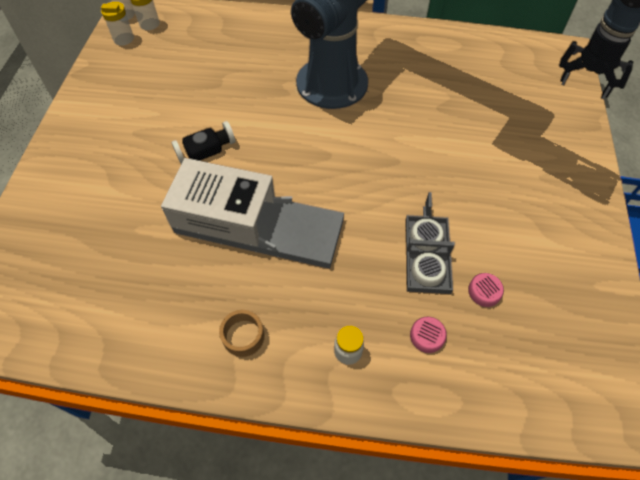

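The top view shows the tray at about (213,257), with its nose up-image and its fin at (209,307). The ledge is at about (340,270), and the cabinet opening faces image-left, near x=385. The pink look-alikes are at (220,174) and (160,221). I'll take enlarged crops next so I can measure.

```bash
cat > h.py <<'E'
import numpy as np, cv2
from station import cams
I={n:cams.camera_info(n) for n in("scene","top")}
def ray(n,p):
    K=I[n]["K"];k=I[n]["k1"]
    u=cv2.undistortPoints(np.array([[p]],float),K,np.array([k,0,0,0,0]),None,None,None,(3,40,1e-10)) if 0 else None
    d=(np.array(p,float)-K[:2,2])/K[0,0]; x=d.copy()
    for _ in range(20): x=d/(1+k*(x@x))
    T=I[n]["T"]; return T[:3,3],T[:3,:3]@np.array([x[0],x[1],1])
def onz(n,p,z):
    o,d=ray(n,p); return (o+d*(z-o[2])/d[2])[:2]
def proj(n,P):
    T=I[n]["T"];c=T[:3,:3].T@(np.array(P)-T[:3,3]);x=c[:2]/c[2];x=x*(1+I[n]["k1"]*(x@x));K=I[n]["K"];return x*K[0,0]+K[:2,2]
E
python3 - <<'E'
import cv2
a=cv2.imread("pics/top0.png");b=cv2.imread("pics/scene0.png")
c=lambda im,x,y,w,h,s:cv2.resize(im[y:y+h,x:x+w],None,fx=s,fy=s,interpolation=cv2.INTER_CUBIC)
import numpy as np
L=c(a,180,205,65,120,5);R=c(a,295,225,96,90,5)
o=np.zeros((600,800,3),np.uint8);o[:600,:325]=np.clip(L*1.8,0,255);o[:450,325:800]=np.clip(R*1.8,0,255)[:,:475];cv2.imwrite("pics/t1.png",o)
L=c(b,395,190,65,110,5);R=c(b,255,190,95,80,5)
o=np.zeros((600,800,3),np.uint8);o[:550,:325]=np.clip(L*1.8,0,255);o[:400,325:800]=np.clip(R*1.8,0,255)[:,:475];cv2.imwrite("pics/s1.png",o)
E
```

```text
(no output)
```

View pics/t1.png

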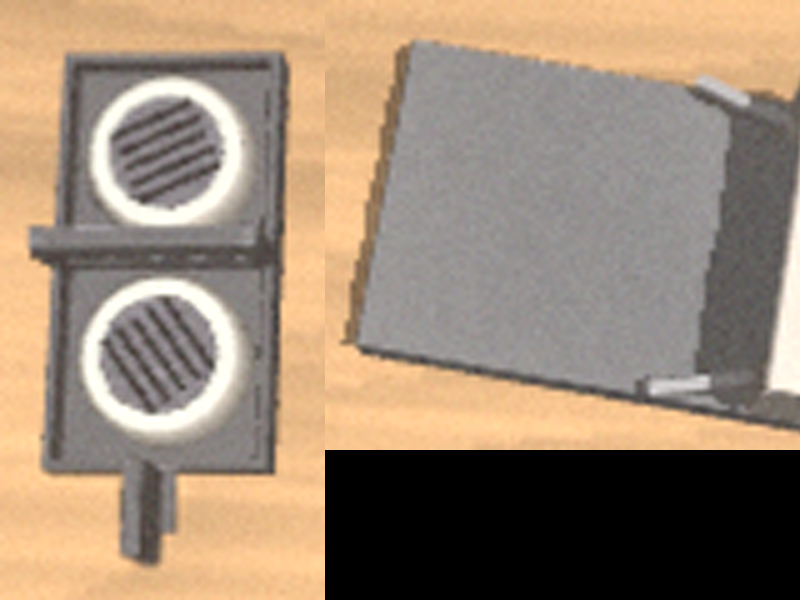

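View pics/s1.png

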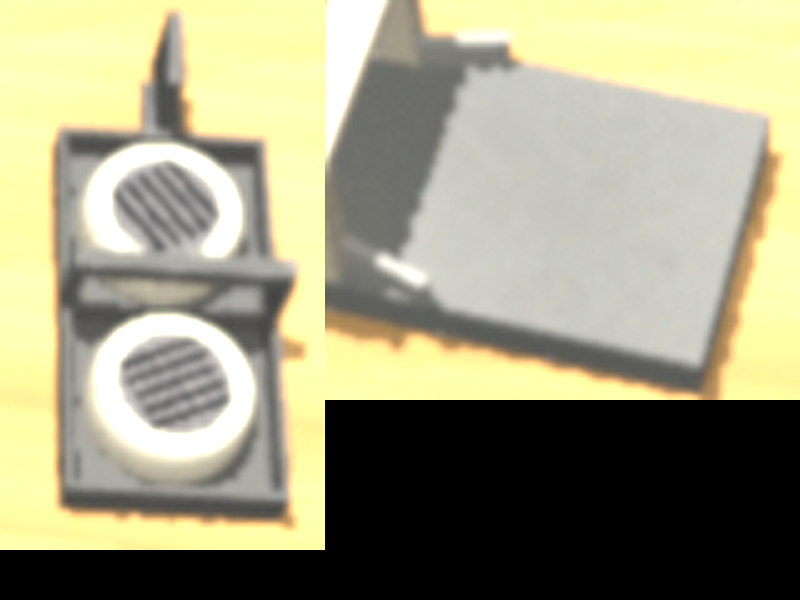

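Both crops are clear. In the top crop, the tray's outer edge runs from (66,53) at top left to (43,470) at bottom left, the bridge top spans (30,228) to (268,228), and the fin top spans (131,462) to (141,560). The ledge's outer corners are (415,41) and (360,347) in the top crop, and (767,118) and (697,368) in the scene crop.

```bash
cat > m.py <<'E'
from h import *
f=lambda p,o,s=0:((p[0]-s+.5)/5-.5+o[0],(p[1]+.5)/5-.5+o[1])
TL=lambda *p:f(p,(180,205)); TR=lambda *p:f(p,(295,225),325); SL=lambda *p:f(p,(395,190)); SR=lambda *p:f(p,(255,190),325)
def tri(a,b):
    o1,d1=ray("top",a);o2,d2=ray("scene",b);s=np.linalg.lstsq(np.c_[d1,-d2],o2-o1,rcond=None)[0]
    p,q=o1+s[0]*d1,o2+s[1]*d2;return (p+q)/2,np.linalg.norm(p-q)
r=lambda x:np.round(np.array(x)*1000,1)
if __name__=="__main__":
    print("ledge corners")
    for z,n,P in((.03,"top",[TR(415,41),TR(360,347),TR(690,85),TR(640,392)]),(.03,"scene",[SR(697,368),SR(767,118),SR(440,305),SR(520,65)])):
        Q=[onz(n,p,z) for p in P];print(n,r(Q),"w",r(np.linalg.norm(Q[0]-Q[1])),[round(np.degrees(np.arctan2(*(b-a)[::-1])),2) for a,b in((Q[0],Q[2]),(Q[1],Q[3]),(Q[0],Q[1]))])
    print("tray top rim",r([onz("top",p,.022) for p in(TL(66,53),TL(43,470))]), "nose right base",r(onz("top",TL(274,473),0)))
    print("carts top",r([onz("top",p,.032) for p in(TL(167,151),TL(159,353))]))
    print("carts scene",r([onz("scene",p,.032) for p in(SL(173,383),SL(162,205))]))
    print("bridge top fwd edge ends",r([onz("top",p,.062) for p in(TL(30,228),TL(268,228))]),"rear",r([onz("top",p,.062) for p in(TL(33,249),TL(262,249))]))
    print("bridge scene fwd",r([onz("scene",p,.062) for p in(SL(296,268),SL(70,265))]))
    print("fin top front/rear",r([onz("top",p,.062) for p in(TL(132,462),TL(132,555))]))
    print("fin scene rear top", r(onz("scene",SL(172,12),.062)))
    print("tray scene rim: nose L,R, rear L,R",r([onz("scene",p,.022) for p in(SL(287,490),SL(62,492),SL(262,142),SL(57,132))]))
E
python3 m.py
```

```text
ledge corners
top [[596.   70. ]
 [457.9  84.3]
 [583.7 -53.1]
 [446.1 -37.5]] w 138.9 [np.float64(-95.73), np.float64(-95.51), np.float64(174.08)]
scene [[598.8  71.7]
 [462.8  87. ]
 [583.3 -47.1]
 [449.4 -33. ]] w 136.8 [np.float64(-97.43), np.float64(-96.38), np.float64(173.6)]
tray top rim [[622.4 346. ]
 [432.  332.4]] nose right base [440.4 234.5]
carts top [[576.8 291.5]
 [485.7 284.5]]
carts scene [[576.4 293.4]
 [484.2 285.1]]
bridge top fwd edge ends [[531.4 339.8]
 [538.1 236.4]] rear [[522.3 337.3]
 [528.7 238. ]]
bridge scene fwd [[527.5 340.9]
 [540.1 240.9]]
fin top front/rear [[433.6 283.5]
 [394.7 279. ]]
fin scene rear top [396.  281.4]
tray scene rim: nose L,R, rear L,R [[617.1 347.2]
 [631.6 248.5]
 [435.9 333. ]
 [444.3 235.6]]
```

```bash
cat > go.py <<'E'
# usage: go.py x y z(mm) yaw_of_tool_y(deg): prints shift cm / rotvec deg in tool axes
import sys,numpy as np
from scipy.spatial.transform import Rotation as R
from station import manip
s=manip.sense();x,y,z,a=map(float,sys.argv[1:5])
c=R.from_quat(s["tool_rot"]);t=np.radians(a);Y=np.array([np.cos(t),np.sin(t),0]);Z=np.array([0,0,-1.])
G=R.from_matrix(np.c_[np.cross(Y,Z),Y,Z]);
print("t",round(s["t"],2),"tcp",np.round(s["tcp_pos"]*1000,1),"F",np.round(s["force"],1),"gap",round(s["finger_gap"],3))
print("shift",np.round(c.inv().apply(np.array([x,y,z])/10-s["tcp_pos"]*100),2),"rot",np.round((c.inv()*G).as_rotvec(degrees=True),2))
E
python3 go.py 530.8 289.3 130 4.3
```

```text
t 0.1 tcp [190.2 594.7 249.4] F [0.8 0.3 0.6] gap 1.002
shift [-41.75 -18.68  11.97] rot [-1.100e-01  5.000e-02  6.795e+01]
```

Emit:
{"op": "carry_out", "data": {"targets": [[[-3.5, -1.6, 1.0, 0, 0, 5.7, 8.5], [-7.0, -3.1, 2.0, 0, 0, 11.3, 8.5], [-10.4, -4.7, 3.0, 0, 0, 17, 8.5], [-13.9, -6.2, 4.0, 0, 0, 22.7, 8.5], [-17.4, -7.8, 5.0, 0, 0, 28.3, 8.5], [-20.9, -9.3, 6.0, 0, 0, 34, 8.5], [-24.4, -10.9, 7.0, 0, 0, 39.7, 8.5], [-27.8, -12.5, 8.0, 0, 0, 45.3, 8.5], [-31.3, -14, 9.0, 0, 0, 51, 8.5], [-34.8, -15.6, 10, 0, 0, 56.7, 8.5], [-38.3, -17.1, 11, -0.1, 0, 62.3, 8.5], [-41.8, -18.7, 12, -0.1, 0, 68, 8.5]]], "force": 40}}

```text
t: 1.1
tcp_pos: [0.5326, 0.2882, 0.1295]
tool_rot: [0.682, 0.731, 0.001, -0.0]
force: [0.6, -0.0, 0.9]
finger_gap: 0.998
gripper_force: 0.0
```

Emit:
{"op": "carry_out", "data": {"targets": [[[0, 0, 0, 0, 0, 0, 8.5], [0, 0, 0, 0, 0, 0, 8.5]]]}}

```text
t: 1.27
tcp_pos: [0.5327, 0.2877, 0.1291]
tool_rot: [0.682, 0.732, 0.0, -0.0]
force: [-0.0, -0.0, 0.1]
finger_gap: 0.993
gripper_force: 0.0
```

```bash
python3 go.py 530.8 289.3 58 4.3
python3 - <<'E'
from station import cams
import cv2,numpy as np
a=cams.snapshot("top");b=cams.snapshot("scene")
o=np.hstack([cv2.resize(a[180:340,150:290],None,fx=2.8,fy=2.8),cv2.resize(b[160:320,370:495],None,fx=2.8,fy=2.8)])
cv2.imwrite("pics/g1.png",np.clip(o[:,:,::-1]*1.6,0,255))
E
```

```text
t 1.27 tcp [532.7 287.7 129.1] F [-0.  -0.   0.1] gap 0.993
shift [ 0.17 -0.18  7.11] rot [-0.02 -0.04 -0.26][ WARN:0@3.502] global loadsave.cpp:1063 imwrite_ Unsupported depth image for selected encoder is fallbacked to CV_8U.
```

View pics/g1.png

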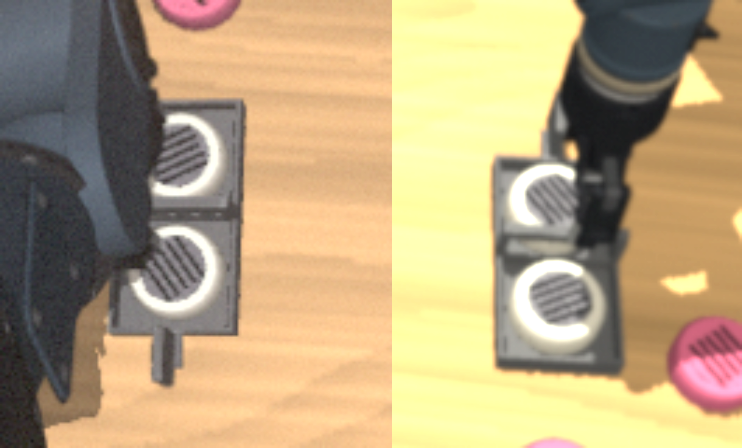

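The open fingers are astride the bridge: the finger is at about (600,210) in the scene half, and the tray is undisturbed. Next I descend and close.

Emit:
{"op": "carry_out", "data": {"targets": [[[0.1, -0.1, 1.5, 0, 0, -0.2, 8.5], [0.2, -0.2, 3.5, 0, 0, -0.3, 8.5], [0.2, -0.2, 5.5, 0, 0, -0.3, 8.5], [0.2, -0.2, 6.6, 0, 0, -0.3, 8.5], [0.2, -0.2, 7.1, 0, 0, -0.3, 8.5], [0.2, -0.2, 7.1, 0, 0, -0.3, 6], [0.2, -0.2, 7.1, 0, 0, -0.3, 4], [0.2, -0.2, 7.1, 0, 0, -0.3, 2.5], [0.2, -0.2, 7.1, 0, 0, -0.3, 1.5], [0.2, -0.2, 7.1, 0, 0, -0.3, 0], [0.2, -0.2, 7.1, 0, 0, -0.3, 0], [0.2, -0.2, 7.1, 0, 0, -0.3, 0]]], "force": 40}}

```text
t: 2.37
tcp_pos: [0.5301, 0.2917, 0.0601]
tool_rot: [0.679, 0.734, 0.001, 0.0]
force: [-0.4, -0.3, 2.7]
finger_gap: 0.103
gripper_force: 40.3
```

Emit:
{"op": "carry_out", "data": {"targets": [[[0, 0, 0, 0, 0, 0, 0], [0, 0, 0, 0, 0, 0, 0], [0, 0, 0, 0, 0, 0, 0], [0, 0, 0, 0, 0, 0, 0]]], "force": 60}}

```text
t: 2.7
tcp_pos: [0.5301, 0.2917, 0.0602]
tool_rot: [0.679, 0.734, 0.001, 0.0]
force: [0.7, -0.1, 6.4]
finger_gap: 0.096
gripper_force: 59.2
```

Emit:
{"op": "carry_out", "data": {"targets": [[[0, 0, -0.3, 0, 0, 0, 0], [0, 0, -0.8, 0, 0, 0, 0], [0, 0, -1.5, 0, 0, 0, 0], [0, 0, -2.4, 0, 0, 0, 0], [0, 0, -3.4, 0, 0, 0, 0], [0, 0, -4.4, 0, 0, 0, 0], [0, 0, -5.4, 0, 0, 0, 0], [0, 0, -6.3, 0, 0, 0, 0], [0, 0, -7.0, 0, 0, 0, 0], [0, 0, -7.4, 0, 0, 0, 0], [0, 0, -7.5, 0, 0, 0, 0], [0, 0, -7.5, 0, 0, 0, 0]]]}}

```text
t: 3.7
tcp_pos: [0.5295, 0.2915, 0.1346]
tool_rot: [0.678, 0.735, 0.001, 0.0]
force: [-0.2, -0.2, -6.1]
finger_gap: 0.1
gripper_force: 58.5
```

```bash
python3 go.py 524.3 60 135 -96
python3 - <<'E'
from station import cams,manip
import cv2,numpy as np
print(manip.sense()["ft_torque"],manip.sense()["q"])
a=cams.snapshot("top");b=cams.snapshot("scene")
o=np.hstack([cv2.resize(a[180:340,150:290],None,fx=2.8,fy=2.8),cv2.resize(b[160:320,370:495],None,fx=2.8,fy=2.8)])
cv2.imwrite("pics/g2.png",np.clip(o[:,:,::-1]*1.6,0,255).astype(np.uint8))
E
```

```text
t 3.7 tcp [529.5 291.5 134.6] F [-0.2 -0.2 -6.1] gap 0.1
shift [-23.04  -2.35  -0.06] rot [ 2.0000e-02 -1.3000e-01  1.0055e+02]
[ 0.00446191 -0.07749392 -0.02625781] [3.18397946e-01 6.47666325e-01 1.58514765e+00 6.97926552e-04
 9.06854745e-01 2.38547769e-01]
```

View pics/g2.png

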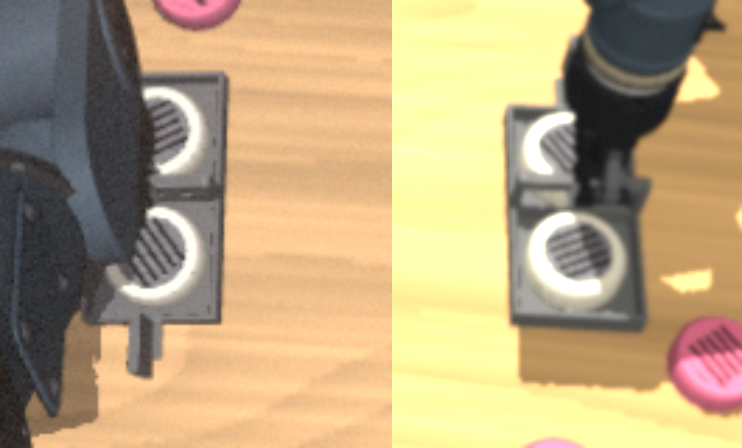

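The tray has lifted level, the cartridges are seated, and the load reads 6 N. I carry it in two gentle halves.

Emit:
{"op": "carry_out", "data": {"targets": [[[-0.4, 0, 0, 0, 0, 1.7, 0], [-1.0, -0.1, 0, 0, 0, 4.3, 0], [-1.9, -0.2, 0, 0, 0, 8, 0], [-2.9, -0.3, 0, 0, 0, 12.5, 0], [-3.9, -0.4, 0, 0, 0, 17, 0], [-5.0, -0.5, 0, 0, 0, 21.5, 0], [-6.0, -0.6, 0, 0, 0, 26, 0], [-7.1, -0.7, 0, 0, 0, 30.5, 0], [-8.1, -0.8, 0, 0, 0, 35, 0], [-9.2, -0.9, 0, 0, 0, 39.5, 0], [-10.2, -1.0, 0, 0, 0, 44, 0], [-11.3, -1.1, 0, 0, 0, 48.5, 0]]]}}

```text
t: 4.8
tcp_pos: [0.5272, 0.1772, 0.1338]
tool_rot: [0.921, 0.389, 0.0, -0.0]
force: [1.0, 0.1, -5.6]
finger_gap: 0.095
gripper_force: 58.5
```

```bash
python3 go.py 526.7 38.2 130 -96
```

```text
t 4.8 tcp [527.2 177.2 133.8] F [ 1.   0.1 -5.6] gap 0.095
shift [-9.99  9.67  0.36] rot [-4.000e-02 -4.000e-02  5.175e+01]
```

Emit:
{"op": "carry_out", "data": {"targets": [[[-0.9, 0.9, 0, 0, 0, 4.7, 0], [-1.8, 1.8, 0, 0, 0, 9.4, 0], [-2.8, 2.7, 0, 0, 0, 14.5, 0], [-3.8, 3.7, 0, 0, 0, 19.7, 0], [-4.8, 4.7, 0, 0, 0, 25, 0], [-5.8, 5.6, 0, 0, 0, 30, 0], [-6.8, 6.6, 0.1, 0, 0, 35, 0], [-7.8, 7.5, 0.2, 0, 0, 40, 0], [-8.7, 8.4, 0.3, 0, 0, 44.5, 0], [-9.4, 9.1, 0.3, 0, 0, 48.2, 0], [-9.8, 9.5, 0.3, 0, 0, 50.7, 0], [-10, 9.7, 0.4, 0, 0, 51.8, 0]]]}}

```text
t: 5.8
tcp_pos: [0.528, 0.0375, 0.1299]
tool_rot: [0.999, -0.052, 0.001, -0.0]
force: [0.1, 0.3, -5.9]
finger_gap: 0.103
gripper_force: 58.5
```

Emit:
{"op": "carry_out", "data": {"targets": [[[0, 0, 0, 0, 0, 0, 0], [0, 0, 0, 0, 0, 0, 0], [0, 0, 0, 0, 0, 0, 0]]]}}

```text
t: 6.05
tcp_pos: [0.5277, 0.0391, 0.1299]
tool_rot: [0.999, -0.05, 0.0, -0.001]
force: [-0.2, 0.5, -5.1]
finger_gap: 0.101
gripper_force: 58.5
```

```bash
python3 go.py 526.7 38.2 91 -96
python3 - <<'E'
from station import cams
import cv2,numpy as np
a=cams.snapshot("top");b=cams.snapshot("scene")
cv2.imwrite("pics/a_top.png",a[:,:,::-1]);cv2.imwrite("pics/a_scene.png",b[:,:,::-1])
o=np.hstack([cv2.resize(a[200:330,260:420],None,fx=2.5,fy=2.5),cv2.resize(b[160:290,230:390],None,fx=2.5,fy=2.5)])
cv2.imwrite("pics/g3.png",np.clip(o[:,:,::-1]*1.6,0,255).astype(np.uint8))
E
```

```text
t 6.05 tcp [527.7  39.1 129.9] F [-0.2  0.5 -5.1] gap 0.101
shift [-0.09  0.1   3.89] rot [-0.07 -0.04  0.29]
```

View pics/g3.png

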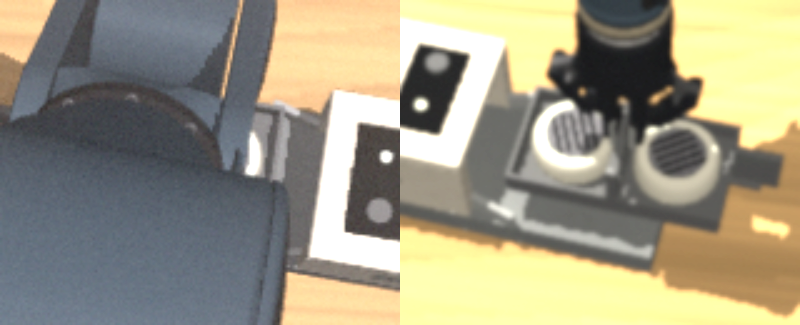

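Run:
```python
from h import *
g=lambda x,y:((x-400+.5)/2.5-.5+230,(y+.5)/2.5-.5+160)
t=np.radians(-96);X=np.array([np.cos(t),np.sin(t)]);Y=np.array([-X[1],X[0]]);M=np.array([.5107,-.0909])
for n,p,z in(("noseL rim",(512,174),.092),("rearL rim",(716,218),.092),("noseR rim",(540,90),.092),("rearR rim",(738,124),.092),("ledge",(648,256),.03)):
    q=onz("scene",g(*p),z)-M;print(n,np.round([q@X*1000,q@Y*1000],1))
```

```text
noseL rim [-43.7  50.5]
rearL rim [-224.3   50.4]
noseR rim [-42.8 -40.7]
rearR rim [-223.4  -48. ]
ledge [-170.1   68. ]
```

The tray is square to the cabinet: its left and right edges are at +50 and about -46 in the cabinet frame, and the nose is about 40 mm short of the mouth. I lower it now.

Emit:
{"op": "carry_out", "data": {"targets": [[[-0.1, 0, 0.4, 0, 0, 0.2, 0], [-0.2, 0.1, 0.9, 0, 0, 0.3, 0], [-0.2, 0.1, 1.4, 0, 0, 0.3, 0], [-0.2, 0.1, 1.9, 0, 0, 0.3, 0], [-0.2, 0.1, 2.4, 0, 0, 0.3, 0], [-0.2, 0.1, 2.8, 0, 0, 0.3, 0], [-0.2, 0.1, 3.2, 0, 0, 0.3, 0], [-0.2, 0.1, 3.5, 0, 0, 0.3, 0], [-0.2, 0.1, 3.65, 0, 0, 0.3, 0], [-0.2, 0.1, 3.8, 0, 0, 0.3, 0], [-0.2, 0.1, 3.85, 0, 0, 0.3, 0], [-0.2, 0.1, 3.85, 0, 0, 0.3, 0]]]}}

```text
t: 7.15
tcp_pos: [0.5259, 0.0379, 0.0916]
tool_rot: [0.999, -0.053, 0.001, -0.001]
force: [-0.2, 0.2, -5.2]
finger_gap: 0.103
gripper_force: 58.5
```

Emit:
{"op": "carry_out", "data": {"targets": [[[0, 0, 0.05, 0, 0, 0, 0], [0, 0, 0.1, 0, 0, 0, 0], [0, 0, 0.1, 0, 0, 0, 0]]]}}

```text
t: 7.4
tcp_pos: [0.5259, 0.038, 0.0906]
tool_rot: [0.999, -0.053, 0.001, -0.001]
force: [0.3, 0.6, -5.3]
finger_gap: 0.1
gripper_force: 58.5
```

Emit:
{"op": "carry_out", "data": {"targets": [[[0, 0, 0.05, 0, 0, 0, 0], [0, 0, 0.1, 0, 0, 0, 0], [0, 0, 0.1, 0, 0, 0, 0]]]}}

```text
t: 7.65
tcp_pos: [0.526, 0.0379, 0.0902]
tool_rot: [0.999, -0.053, 0.001, -0.001]
force: [-1.1, -0.3, 2.1]
finger_gap: 0.101
gripper_force: 59.3
```

Contact: the force went from -5 N to +2 N. I release, then rise.

Emit:
{"op": "carry_out", "data": {"targets": [[[0, 0, 0, 0, 0, 0, 1.5], [0, 0, 0, 0, 0, 0, 2], [0, 0, 0, 0, 0, 0, 3], [0, 0, 0, 0, 0, 0, 4], [0, 0, 0, 0, 0, 0, 4], [0, 0, -0.5, 0, 0, 0, 4], [0, 0, -1.5, 0, 0, 0, 4], [0, 0, -3, 0, 0, 0, 4], [0, 0, -5, 0, 0, 0, 5], [0, 0, -7, 0, 0, 0, 5], [0, 0, -8.5, 0, 0, 0, 5], [0, 0, -9, 0, 0, 0, 5]]], "force": 30}}

```text
t: 8.65
tcp_pos: [0.5273, 0.0377, 0.1827]
tool_rot: [0.999, -0.053, 0.003, -0.0]
force: [0.5, -0.0, 0.7]
finger_gap: 0.587
gripper_force: 0.0
```

```bash
python3 go.py 536 200 180 -6
python3 - <<'E'
from station import cams
E
```

```text
t 8.65 tcp [527.3  37.7 182.7] F [ 0.5 -0.   0.7] gap 0.587
shift [ -0.84 -16.23   0.28] rot [  0.26  -0.35 -90.04]
```

Emit:
{"op": "carry_out", "data": {"targets": [[[-0.1, -1.4, 0, 0, 0, -7, 6], [-0.2, -2.8, 0, 0, 0, -14, 6], [-0.2, -4.2, 0, 0, 0, -21, 6], [-0.3, -5.5, 0, 0, 0, -28, 6], [-0.4, -6.9, 0, 0, 0, -35, 6], [-0.5, -8.2, 0, 0, 0, -42, 6], [-0.5, -9.6, 0, 0, 0, -49, 6], [-0.6, -11, 0, 0, 0, -56, 6], [-0.6, -12.3, 0, 0, 0, -63, 6], [-0.7, -13.6, 0, 0, 0, -70, 6], [-0.8, -15, 0, 0, 0, -77, 6], [-0.8, -16.2, 0, 0, 0, -84, 6]]]}}

```text
t: 9.65
tcp_pos: [0.5343, 0.2006, 0.1796]
tool_rot: [0.775, 0.631, 0.0, -0.0]
force: [0.0, 0.4, 0.2]
finger_gap: 0.701
gripper_force: 0.0
```

Emit:
{"op": "carry_out", "data": {"targets": [[[0, 0, 0, 0, 0, -6, 6], [0, 0, 0, 0, 0, -6, 6], [0, 0, 0, 0, 0, -6, 6]]]}}

```text
t: 9.9
tcp_pos: [0.5345, 0.1998, 0.1796]
tool_rot: [0.744, 0.668, 0.001, -0.0]
force: [0.7, -0.4, -0.4]
finger_gap: 0.703
gripper_force: 0.0
```

```bash
python3 go.py 536 156.5 120 -6
python3 - <<'E'
from station import cams
import cv2,numpy as np
a=cams.snapshot("top");b=cams.snapshot("scene")
cv2.imwrite("pics/b_top.png",a[:,:,::-1]);cv2.imwrite("pics/b_scene.png",b[:,:,::-1])
o=np.hstack([cv2.resize(a[210:330,245:395],None,fx=2.6,fy=2.6,interpolation=cv2.INTER_CUBIC),cv2.resize(b[170:290,240:390],None,fx=2.6,fy=2.6,interpolation=cv2.INTER_CUBIC)])
cv2.imwrite("pics/g4.png",np.clip(o[:,:,::-1]*1.6,0,255).astype(np.uint8))
E
```

```text
t 9.9 tcp [534.5 199.8 179.6] F [ 0.7 -0.4 -0.4] gap 0.703
shift [-4.3   0.61  5.96] rot [ 0.03 -0.05 -0.18]
```

View pics/g4.png

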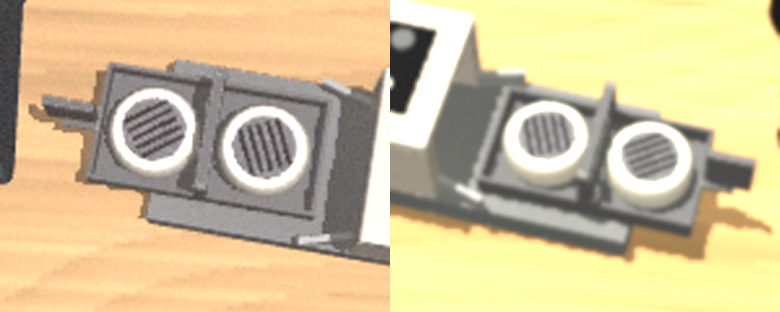

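The tray sits square on the ledge with both cartridges seated. In the top half, the fin spans (42,100) to (100,112) and the nose reaches (330,98) to (315,215), just between the guides. I'll check that in numbers.

Run:
```python
from h import *
g=lambda x,y:((x+.5)/2.6-.5+245,(y+.5)/2.6-.5+210)
h=lambda x,y:((x-390+.5)/2.6-.5+240,(y+.5)/2.6-.5+170)
t=np.radians(-96);X=np.array([np.cos(t),np.sin(t)]);Y=np.array([-X[1],X[0]]);M=np.array([.5107,-.0909])
for c,n,p,z in(("top","rearL",(110,64),.052),("top","noseL",(335,98),.052),("top","rearR(base)",(90,183),.03),("top","noseR",(315,215),.04),("top","finrear",(42,100),.092),("top","ledgeL",(178,61),.03),("top","ledgeR",(146,222),.03),
 ("top","cartB",(154,129),.062),("top","cartA",(264,147),.062),
 ("scene","noseL",(482,184),.052),("scene","rearL",(694,225),.052),("scene","noseR",(508,90),.052),("scene","rearR",(712,128),.052),("scene","finrear",(754,162),.092),("scene","ledgeL",(628,246),.03),("scene","cartA",(546,133),.062),("scene","cartB",(650,154),.062)):
    w=onz(c,(g if c=="top" else h)(*p),z);q=w-M;print(c,n,np.round([q@X*1000,q@Y*1000],1),np.round(w*1000,1))
```

```text
top rearL [-221.9   49.6] [583.2 124.6]
top noseL [-31.8  52.3] [566.  -64.8]
top rearR(base) [-222.   -49.1] [485.1 135. ]
top noseR [-32.9 -45.6] [468.8 -53.4]
top finrear [-265.4    1.2] [539.6 172.9]
top ledgeL [-167.5   67.4] [595.3  68.7]
top ledgeR [-169.9  -73.5] [455.4  85.7]
top cartB [-174.9   -1. ] [528.   83.1]
top cartA [-83.7  -0.7] [518.8  -7.6]
scene noseL [-43.3  55.5] [570.4 -53.6]
scene rearL [-228.    50.4] [584.7 130.6]
scene noseR [-38.2 -43.3] [471.6 -48.4]
scene rearR [-223.3  -48.2] [486.1 136.2]
scene finrear [-266.2    1.8] [540.3 173.6]
scene ledgeL [-176.4   72.1] [600.8  77. ]
scene cartA [-85.1  -1.7] [517.9  -6.1]
scene cartB [-177.4   -2.8] [526.5  85.8]
```

Emit:
{"op": "carry_out", "data": {"targets": [[[-1.5, 0.2, 0, 0, 0, -0.2, 6], [-3, 0.4, 0, 0, 0, -0.2, 6], [-4.2, 0.6, 0, 0, 0, -0.2, 6], [-4.3, 0.6, 1.5, 0, 0, -0.2, 6], [-4.3, 0.6, 3.5, 0, 0, -0.2, 6], [-4.3, 0.6, 5.5, 0, 0, -0.2, 6], [-4.3, 0.6, 7.5, 0, 0, -0.2, 6], [-4.3, 0.6, 8.8, 0, 0, -0.2, 6], [-4.3, 0.6, 9.3, 0, 0, -0.2, 6], [-4.3, 0.6, 9.3, 0, 0, -0.2, 6]]]}}

```text
t: 10.83
tcp_pos: [0.5357, 0.1559, 0.0855]
tool_rot: [0.743, 0.67, -0.0, -0.001]
force: [0.4, 1.0, 0.7]
finger_gap: 0.702
gripper_force: 0.0
```

Emit:
{"op": "carry_out", "data": {"targets": [[[0, 0, 0, 0, 0, 0, 5], [0, 0, 0, 0, 0, 0, 4], [0, 0, 0, 0, 0, 0, 3], [0, 0, 0, 0, 0, 0, 2], [0, 0, 0, 0, 0, 0, 1.5], [0, 0, 0, 0, 0, 0, 1], [0, 0, 0, 0, 0, 0, 0.5], [0, 0, 0, 0, 0, 0, 0], [0, 0, 0, 0, 0, 0, 0], [0, 0, 0, 0, 0, 0, 0]]], "force": 30}}

```text
t: 11.67
tcp_pos: [0.5371, 0.1567, 0.0871]
tool_rot: [0.742, 0.67, 0.001, 0.001]
force: [1.2, 0.6, 4.6]
finger_gap: 0.087
gripper_force: 34.4
```

```bash
python3 go.py 510.7 -90.9 86 -6
```

```text
t 11.67 tcp [537.1 156.7  87.1] F [1.2 0.6 4.6] gap 0.087
shift [-24.9   -0.11   0.08] rot [ 0.16 -0.08  0.17]
```

Emit:
{"op": "carry_out", "data": {"targets": [[[-0.2, 0, 0, 0, 0, 0, 0], [-0.5, 0, 0, 0, 0, 0, 0], [-0.9, 0, 0, 0, 0, 0, 0], [-1.3, 0, 0, 0, 0, 0, 0], [-1.7, 0, 0, 0, 0, 0, 0], [-2.1, 0, 0, 0, 0, 0, 0], [-2.5, 0, 0, 0, 0, 0, 0], [-2.9, 0, 0, 0, 0, 0, 0], [-3.3, 0, 0, 0, 0, 0, 0], [-3.7, 0, 0, 0, 0, 0, 0], [-4.0, 0, 0, 0, 0, 0, 0], [-4.2, 0, 0, 0, 0, 0, 0]]]}}

```text
t: 12.67
tcp_pos: [0.5325, 0.1156, 0.0873]
tool_rot: [0.743, 0.669, 0.002, -0.0]
force: [1.0, 5.2, 6.4]
finger_gap: 0.085
gripper_force: 34.8
```

Emit:
{"op": "carry_out", "data": {"targets": [[[-0.4, 0, -0.05, 0, 0, 0, 0], [-0.9, 0, -0.05, 0, 0, 0, 0], [-1.4, 0, -0.05, 0, 0, 0, 0], [-1.9, 0, -0.05, 0, 0, 0, 0], [-2.4, 0, -0.05, 0, 0, 0, 0], [-2.9, 0, -0.05, 0, 0, 0, 0], [-3.4, 0, -0.05, 0, 0, 0, 0], [-3.9, 0, -0.05, 0, 0, 0, 0], [-4.4, 0, -0.05, 0, 0, 0, 0], [-4.9, 0, -0.05, 0, 0, 0, 0], [-5.4, 0, -0.05, 0, 0, 0, 0], [-5.8, 0, -0.05, 0, 0, 0, 0]]]}}

```text
t: 13.67
tcp_pos: [0.5261, 0.0568, 0.0873]
tool_rot: [0.743, 0.67, 0.001, -0.0]
force: [1.6, 5.0, 5.9]
finger_gap: 0.082
gripper_force: 34.6
```

Emit:
{"op": "carry_out", "data": {"targets": [[[-0.5, 0, -0.03, 0, 0, 0, 0], [-1.1, 0, -0.03, 0, 0, 0, 0], [-1.7, 0, -0.03, 0, 0, 0, 0], [-2.3, 0, -0.03, 0, 0, 0, 0], [-2.9, 0, -0.03, 0, 0, 0, 0], [-3.5, 0, -0.03, 0, 0, 0, 0], [-4.1, 0, -0.03, 0, 0, 0, 0], [-4.7, 0, -0.03, 0, 0, 0, 0], [-5.3, 0, -0.03, 0, 0, 0, 0], [-5.9, 0, -0.03, 0, 0, 0, 0], [-6.4, 0, -0.03, 0, 0, 0, 0], [-6.8, 0, -0.03, 0, 0, 0, 0]]]}}

```text
t: 14.67
tcp_pos: [0.519, -0.0112, 0.0873]
tool_rot: [0.742, 0.67, 0.001, -0.0]
force: [0.7, 5.3, 4.2]
finger_gap: 0.087
gripper_force: 34.4
```

Emit:
{"op": "carry_out", "data": {"targets": [[[-0.3, 0, -0.03, 0, 0, 0, 0], [-0.6, 0, -0.03, 0, 0, 0, 0], [-0.9, 0, -0.03, 0, 0, 0, 0], [-1.2, 0, -0.03, 0, 0, 0, 0], [-1.5, 0, -0.03, 0, 0, 0, 0], [-1.7, 0, -0.03, 0, 0, 0, 0]]]}}

```text
t: 15.17
tcp_pos: [0.5172, -0.0279, 0.0873]
tool_rot: [0.742, 0.67, 0.0, -0.0]
force: [0.5, 2.4, 0.0]
finger_gap: 0.083
gripper_force: 33.7
```

Emit:
{"op": "carry_out", "data": {"targets": [[[-0.15, 0, 0, 0, 0, 0, 0], [-0.3, 0, 0, 0, 0, 0, 0], [-0.45, 0, 0, 0, 0, 0, 0], [-0.6, 0, 0, 0, 0, 0, 0], [-0.75, 0, 0, 0, 0, 0, 0], [-0.9, 0, 0, 0, 0, 0, 0], [-1.0, 0, 0, 0, 0, 0, 0], [-1.1, 0, 0, 0, 0, 0, 0]]]}}

```text
t: 15.83
tcp_pos: [0.5163, -0.0385, 0.0875]
tool_rot: [0.742, 0.67, 0.001, -0.0]
force: [-1.1, 1.7, -1.9]
finger_gap: 0.084
gripper_force: 33.5
```

Emit:
{"op": "carry_out", "data": {"targets": [[[-0.1, 0, 0, 0, 0, 0, 0], [-0.2, 0, 0, 0, 0, 0, 0], [-0.3, 0, 0, 0, 0, 0, 0], [-0.4, 0, 0, 0, 0, 0, 0]]]}}

```text
t: 16.17
tcp_pos: [0.516, -0.0418, 0.0876]
tool_rot: [0.743, 0.67, 0.001, -0.0]
force: [1.2, 10.2, -1.2]
finger_gap: 0.083
gripper_force: 33.7
```

Emit:
{"op": "carry_out", "data": {"targets": [[[-0.1, 0, 0, 0, 0, 0, 0], [-0.2, 0, 0, 0, 0, 0, 0], [-0.3, 0, 0, 0, 0, 0, 0]]]}}

```text
t: 16.42
tcp_pos: [0.5161, -0.0421, 0.0879]
tool_rot: [0.743, 0.669, 0.003, -0.002]
force: [4.8, 22.2, 2.6]
finger_gap: 0.086
gripper_force: 34.1
```

The tray stopped moving at about 200 mm of travel while the force rose from 2 to 22 N. That looks like the hard stop, so I'll check it in a picture before letting go.

Emit:
{"op": "carry_out", "data": {"targets": [[[0.1, 0, 0, 0, 0, 0, 0], [0.2, 0, 0, 0, 0, 0, 0], [0.2, 0, 0, 0, 0, 0, 0]]]}}

```text
t: 16.67
tcp_pos: [0.5162, -0.0419, 0.0878]
tool_rot: [0.743, 0.67, 0.002, -0.0]
force: [1.0, 8.6, -0.9]
finger_gap: 0.09
gripper_force: 33.7
```

Run:
```python
from station import cams
import cv2,numpy as np
b=cams.snapshot("scene")
cv2.imwrite("pics/c_scene.png",b[:,:,::-1])
o=cv2.resize(b[165:275,230:350],None,fx=5,fy=5,interpolation=cv2.INTER_CUBIC)
cv2.imwrite("pics/g5.png",np.clip(o[:,:,::-1]*1.6,0,255).astype(np.uint8))
```

```text
(no output)
```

View pics/g5.png

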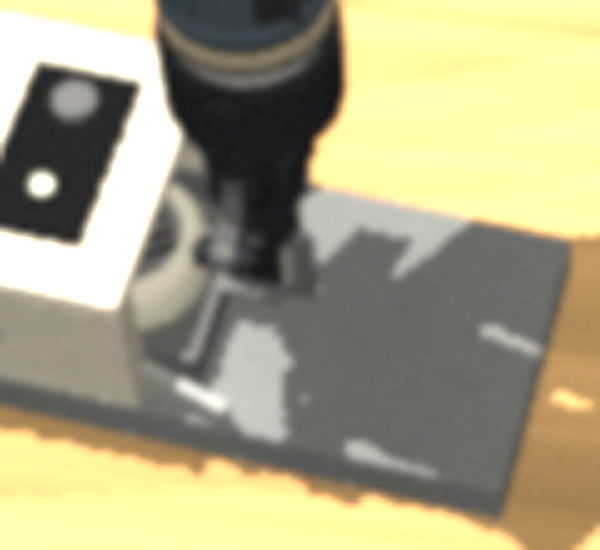

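The tray's rear-left rim corner is at about (197,360), the cabinet's front foot at about (142,403), and the ledge's outer corner at about (497,497).

Run:
```python
from h import *
g=lambda x,y:((x+.5)/5-.5+230,(y+.5)/5-.5+165)
t=np.radians(-96);X=np.array([np.cos(t),np.sin(t)]);Y=np.array([-X[1],X[0]]);M=np.array([.5107,-.0909])
for n,p,z in(("rearL rim",(197,358),.052),("rearL rim base",(190,372),.03),("front foot",(142,403),.03),("front top L",(118,308),.117),("front top R",(186,135),.117),("ledgeL",(497,497),.03),("ledgeR",(570,240),.03),("guide start",(228,404),.048)):
    q=onz("scene",g(*p),z)-M;print(n,np.round([q@X*1000,q@Y*1000],1))
```

```text
rearL rim [-27.   48.2]
rearL rim base [-20.4  44.1]
front foot [-4. 65.]
front top L [-3.8 68.2]
front top R [ -5.5 -24.6]
ledgeL [-171.4   72.6]
ledgeR [-172.9  -68.2]
guide start [-46.3  65.5]
```

The rear wall is about 23 mm outside the front, in the 6–24 mm window, and the tray is still pressed against the stop. I ease off, release and retreat.

Emit:
{"op": "carry_out", "data": {"targets": [[[0.05, 0, 0, 0, 0, 0, 0], [0.1, 0, 0, 0, 0, 0, 0], [0.1, 0, 0, 0, 0, 0, 0.9], [0.1, 0, 0, 0, 0, 0, 1.2], [0.1, 0, 0, 0, 0, 0, 2], [0.1, 0, 0, 0, 0, 0, 3], [0.1, 0, 0, 0, 0, 0, 4], [0.1, 0, 0, 0, 0, 0, 4], [0.1, 0, 0, 0, 0, 0, 4]]]}}

```text
t: 17.47
tcp_pos: [0.5161, -0.0426, 0.0876]
tool_rot: [0.742, 0.67, 0.001, 0.0]
force: [-0.2, -0.6, 0.2]
finger_gap: 0.47
gripper_force: 0.0
```

Emit:
{"op": "carry_out", "data": {"targets": [[[0, 0, -0.5, 0, 0, 0, 4], [0, 0, -1.5, 0, 0, 0, 4], [0, 0, -3, 0, 0, 0, 4], [0, 0, -5, 0, 0, 0, 4], [1, 0, -7, 0, 0, 0, 4], [4, 0, -9, 0, 0, 0, 4], [8, 0, -10, 0, 0, 0, 4], [12, 0, -10, 0, 0, 0, 4], [16, 0, -10, 0, 0, 0, 4], [19, 0, -10, 0, 0, 0, 4], [20, 0, -10, 0, 0, 0, 4], [20, 0, -10, 0, 0, 0, 4]]]}}

```text
t: 18.47
tcp_pos: [0.5363, 0.1588, 0.1886]
tool_rot: [0.741, 0.672, 0.001, 0.0]
force: [0.6, -0.4, -0.6]
finger_gap: 0.468
gripper_force: 0.0
```

Run:
```python
from station import cams
import cv2,numpy as np
a=cams.snapshot("top");b=cams.snapshot("scene")
o=np.hstack([cv2.resize(a[220:320,295:405],None,fx=3.6,fy=3.6,interpolation=cv2.INTER_CUBIC),cv2.resize(b[170:270,235:345],None,fx=3.6,fy=3.6,interpolation=cv2.INTER_CUBIC)])
cv2.imwrite("pics/g6.png",np.clip(o[:,:,::-1]*1.6,0,255).astype(np.uint8))
```

View pics/g6.png

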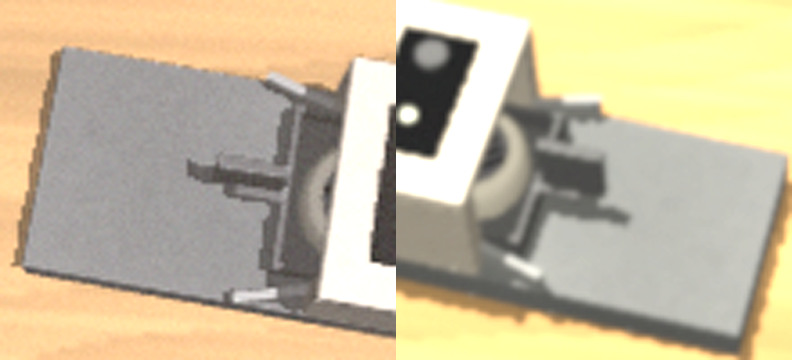

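The tray is home: its rear wall is just outside the opening, the fin stands free, the rear cartridge is seated, and the gripper is clear. I hand in.

```bash
python3 -c "
from station import sign_off
print(sign_off())"
```

```text
the job is handed in; nothing more can be done
None
```

I set the tray on the ledge, slid it in by its fin until it came up firm (22 N) and let go, with about 23 mm left outside the opening; I took that as the hard stop, but the plunger can't be seen to confirm it, and the job is handed in.

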